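# Feed the mortised block up the sloped work board

## Task

On the sloped work board two timber blocks lie at the low end, each in its own lane. Push the pale block with the mortise pocket up its lane, keeping it sliding on the board rather than lifting or flinging it, and leave it resting squared up against the green stop at the top. Leave the plain brown block where it lies.

Things in the scene. Friction and masses are not known exactly. Their poses are not given: they have to be found in the camera images.
- mortised_block: The workpiece: loose pale wood block, 50 wide (its x), 90 long (its y, along the lane), 36 mm high (z), about 0.1 kg, with a dark 20 x 40 mm pocket, 26 mm deep, in its top. Origin: centre of its underside. Starts flat on the level foot of the board, in either lane, its +y end facing uphill; the end to push is its -y end, 45 mm from the origin.
- brown_block: Bystander: loose plain dark brown block of the same size, 50 x 90 x 36 mm, no pocket, lying in the other lane. Origin: centre of its underside; axes as for the pale block. To be left where it is.
- bed: Slope of the fixed plywood board, with a green stop bar (25 mm high, 18 thick, 176 wide) across its top. Origin: on the slope's surface at the foot of the stop's face, mid-width. y points up the slope (8 degrees), x across, z out of the surface. Stop face: plane y = 0; a block against it has its origin at y = -45 mm. Wood on wood: a block left on the slope stays put.
- slope_foot (a point): Mid-width point on the surface where the slope begins, 207 mm below the stop; axes as bed. Below it the board runs on level for 140 mm, 12 mm above the table, then steps down. Two lanes, each 64 mm wide, centres 44 mm either side of mid-width (x), run the whole length between dark rails 10 mm high; middle rail 24 mm wide, outer ones 12.
Things that resemble listed ones, but are neither listed nor needed, are in the scene too. What is meant by the mortised_block is not pink or red, and is the larger of those in its own colour.

How it is judged (in metres and radians):
At the end, for the whole second after the job is handed in: The pale mortised block lies flat in a lane on the slope, pocket up, its uphill end within 12 mm of the green stop and square to it within 10 degrees, at rest; the brown block is within 20 mm of where it started (y of mortised_block in the frame of bed between -0.057 and -0.035 m and z of mortised_block in the frame of bed between -0.007 and 0.007 m and x of mortised_block in the frame of bed between -0.062 and 0.062 m and angle between the y axis of mortised_block and the y axis of bed, either way round below 0.175 rad and angle between mortised_block's own z axis and vertical below 0.3 rad and linear speed of mortised_block below 0.01 m/s and distance of brown_block from where it was at the start of the episode below 0.02 m); the robot touches nothing.
It fails at once if the pale block was lifted more than about 20 mm off the board (z of mortised_block in the frame of bed above 0.03 m).
It fails at once if the pale block was flung (faster than 0.5 m/s) (linear speed of mortised_block above 0.5 m/s).
It fails at once if the brown block was moved by more than 20 mm (distance of brown_block from where it was at the start of the episode above 0.02 m).
It also fails if it takes over 37 s, if anything falls off the work surface, if the arm or the gripper's body presses on something with over 40 N, if the wrist force passes 120 N, or if a joint passes its speed limit or range.

## Robot

A 6-joint arm with a two-finger parallel gripper is mounted at the origin on the work surface. World frame = base frame: x ahead of the robot, y to its left, z up, the work surface at z = 0. Lengths are in m, angles in degrees, forces in N, time in s.
With the tool pointing down it reaches from about 0.4 to 0.825 m from the base axis. Payload 7 kg.
Tool frame: the origin (TCP) lies midway between the tips of the shut fingers; the grasp point (between the pads) lies 19 mm behind it; z points along the fingers, y is the direction in which the jaws open and shut (so a half turn about z gives the same grasp; the last joint's range is limited). The gripper opens to 88 mm and grips with 3 to 60 N. Pads are 19 mm wide; open, the fingers measure 130 mm over their backs; the gripper's body (78 mm by 193 mm) begins 47 mm behind the grasp point.
Start: joints at [-58.78, 20.546, 0.682, 0, -70.136, -16.507], TCP at [0.171, -0.653, 0.227] pointing down, gripper open.
Joint ranges: [-176.03, 176.03], [-82.01, 121.73], [-58.28, 71.71], [-173.87, 95.51], [-174.79, -0.11], [-173.66, 173.66]. Speed limits (degrees/s): [136.94, 136.94, 172.46, 180, 180, 180].

## Interface

Orientations are given as a 3x3 rotation matrix whose columns are the frame's x, y, z axes.
In Python, from rig import robot gives the robot as it stands. Calls block until the motion is done:
- robot.goto(position, orientation): joint-space move of the TCP to a pose.
- robot.servo_line(position, ori=None, speed=0.15): straight line of the TCP; ori=None keeps the orientation; speed is the mean speed in m/s.
- robot.movej(angles): joint-space move.
- robot.move_gripper(opening): opening from 0.0 (shut) to 1.0 (fully open); the grip force is fixed at half the most; returns when the fingers have stopped.
- robot.dwell(seconds).
- robot.ik(position, orientation): joint angles nearest the present ones, or None.
- robot.grab_frame(name): name is "side" or "top" or "wrist"; returns (picture, depth): 384x512x3 uint8, red, green, blue; 384x512 float32, m along the optical axis (not along the pixel's ray), 0 where there is no reading.
- robot.camera_info(name): a dict with "vfov" (degrees; the focal length in pixels is half the picture's height over the tangent of half this angle, whatever the lens; pixels are square), "cx", "cy" (the principal point, pixels), "view" (4x4, takes a point from world to camera coordinates); the wrist camera has in their place "T_tool_cam" (4x4, takes a point from camera to tool coordinates, whose origin is the TCP and whose axes are the flange's). Camera axes: x right, y down, z forward; pixel columns grow to the right and rows downward; lengths in m; the calibration is good to about 2 mm. A picture is of the moment at which its call begins: read the wrist's pose just before it. camera_info takes no time and is no camera call.
A pose or a line that the arm cannot do raises robot.Unreachable and nothing moves.
- robot.job_done(): hands the job in, once; it reports no verdict.
Readings, each from a call of its own:
- robot.read_t(): time.
- robot.read_qpos(): joint angles.
- robot.read_qvel(): joint speeds.
- robot.read_effort(): joint torques, N m.
- robot.read_position(): TCP position.
- robot.read_tcp_rot(): TCP orientation.
- robot.read_force(): force on the tool from outside, world axes, zero at the start.
- robot.read_ft_torque(): the same for the moment, N m.
- robot.read_grip_width(): opening from 0.0 (shut) to 1.0 (fully open).
Only numpy, scipy, OpenCV 4.12 (cv2) and the standard library are available. Lean on these libraries where they do the work, as an engineer would, in place of code of your own. Each camera call takes 0.05 s, during which the arm holds its last target. There are 200 camera calls.

## Working session

There is one attempt and no reset: what is moved stays moved. The work goes in short steps, each a Python script; the robot and the scene stay as the last script left them, time stands still between calls to the robot, and variables do not carry over. Pictures are saved under pics/ and viewed, about 8 in all and at most 12, crops included, and the job is handed in when it is done.

```bash
mkdir -p pics; cat > h.py <<'E'
import numpy as np, cv2
from rig import robot
def cam(n):
    c=robot.camera_info(n); f=192/np.tan(np.radians(c['vfov'])/2); return c,f
def pts(n,d):
    c,f=cam(n); v,u=np.mgrid[0:384,0:512]
    P=np.stack([(u-c['cx'])/f*d,(v-c['cy'])/f*d,d,np.ones_like(d)],-1)
    return (P@np.linalg.inv(np.array(c['view'])).T)[...,:3]
def save(n,img): cv2.imwrite(n,cv2.cvtColor(img,cv2.COLOR_RGB2BGR))
E
python3 - <<'E'
from h import *
for n in ('top','side'):
    p,d=robot.grab_frame(n); save(f'pics/{n}0.png',p); np.savez(f'{n}0.npz',p=p,d=d); print(n,robot.camera_info(n),(d>0).mean())
print(robot.read_t())
E
```

```text
top {'vfov': 49.433575965283865, 'cx': 259.89205418686055, 'cy': 186.90319901503804, 'view': array([[-0.01980433, -0.99978173,  0.00665492, -0.04685496],
       [-0.98251769,  0.0182291 , -0.18527463,  0.60414361],
       [ 0.18511287, -0.01020782, -0.98266425,  0.95463011],
       [ 0.        ,  0.        ,  0.        ,  1.        ]])} 0.9961140950520834
side {'vfov': 54.366375563702256, 'cx': 258.57863042630686, 'cy': 187.38378880360372, 'view': array([[-0.98884104, -0.14893059, -0.00361527,  0.5780267 ],
       [-0.10355505,  0.70460617, -0.70200178,  0.12376298],
       [ 0.10709688, -0.69379379, -0.71216602,  0.75989186],
       [ 0.        ,  0.        ,  0.        ,  1.        ]])} 0.99603271484375
0.1
```

View pics/top0.png

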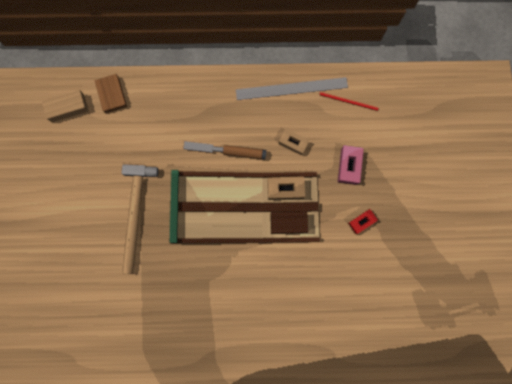

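View pics/side0.png

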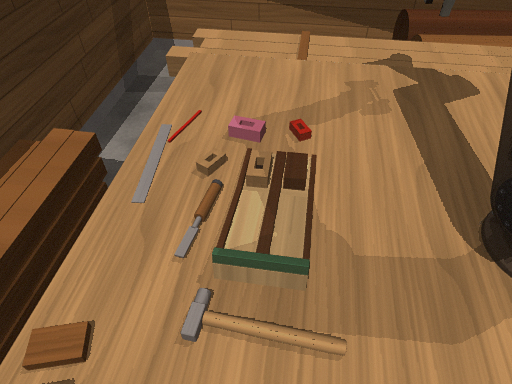

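The top view shows pale pocketed blocks at (287,188), in the lane on the board, and (293,140), smaller and off the board. There is also a pink one at (351,163) and a red one at (363,221). The (287,188) block fits because it is the larger pale one and lies in a lane. The brown block is at (289,220) and the green stop at (175,207). I'll confirm with a crop and measure.

```bash
python3 - <<'E'
from h import *
z=np.load('top0.npz'); p,d=z['p'],z['d']; W=pts('top',d)
save('pics/crop0.png',cv2.resize(p[120:250,160:390],None,fx=3.4,fy=3.4,interpolation=cv2.INTER_CUBIC))
hsv=cv2.cvtColor(p,cv2.COLOR_RGB2HSV)
def rect(m,name):
    x=W[m]; r=cv2.minAreaRect(x[:,:2].astype(np.float32)); print(name,m.sum(),np.round(r[0],4),np.round(r[1],4),round(r[2],1),'z',np.round(np.percentile(x[:,2],[5,50,95]),4))
    return x
box=np.zeros(d.shape,bool); box[165:248,165:325]=1
g=box&(hsv[...,0]>60)&(hsv[...,0]<95)&(hsv[...,1]>80); 
x=rect(g,'green'); rect(g&(W[...,2]>np.percentile(x[:,2],50)-.006),'green top')
b=box.copy(); b[:,:262]=0
hi=b&(W[...,2]>.042)
n,l,s,c=cv2.connectedComponentsWithStats(hi.astype(np.uint8),connectivity=4)
for i in range(1,n):
    if s[i][4]>100: print(s[i],c[i]); rect(l==i,'blk')
# lane surface profile
for r in (188,191,222):
    for u in (190,210,230,250,260,315): print(r,u,np.round(W[r,u],4))
print(robot.read_tcp_rot().round(3) if hasattr(robot.read_tcp_rot(),'round') else robot.read_tcp_rot())
E
```

```text
green 425 [0.4953 0.093 ] [0.3023 0.1159] 39.7 z [0.062  0.0664 0.0698]
green top 415 [0.4953 0.093 ] [0.3023 0.1159] 39.7 z [0.0628 0.0664 0.0698]
[267 176  39  22 632] [285.24367089 186.69778481]
blk 632 [ 0.5226 -0.11  ] [0.0943 0.2279] 82.4 z [0.0446 0.048  0.0512]
[270 211  38  22 785] [288.45732484 221.61528662]
blk 785 [ 0.478  -0.1148] [0.097  0.1541] 75.1 z [0.045  0.0479 0.051 ]
188 190 [0.607  0.1137 0.0384]
188 210 [0.6077 0.0653 0.0301]
188 230 [0.6079 0.0161 0.0237]
188 250 [ 0.6088 -0.0338  0.0142]
188 260 [ 0.6085 -0.0591  0.0131]
188 315 [ 0.6063 -0.1986  0.0109]
191 190 [0.5999 0.1139 0.0362]
191 210 [0.6    0.0653 0.0304]
191 230 [0.6    0.016  0.0253]
191 250 [ 0.6006 -0.0338  0.0167]
191 260 [ 0.6003 -0.0589  0.0159]
191 315 [ 0.5985 -0.1982  0.0113]
222 190 [0.5231 0.1129 0.0374]
222 210 [0.5229 0.0651 0.0308]
222 230 [0.5226 0.0166 0.0244]
222 250 [ 0.5224 -0.0326  0.0172]
222 260 [ 0.5226 -0.0574  0.0112]
222 315 [ 0.52   -0.1948  0.0109]
[[-0.967 -0.254 -0.001]
 [-0.254  0.967  0.001]
 [ 0.     0.002 -1.   ]]
```

View pics/crop0.png

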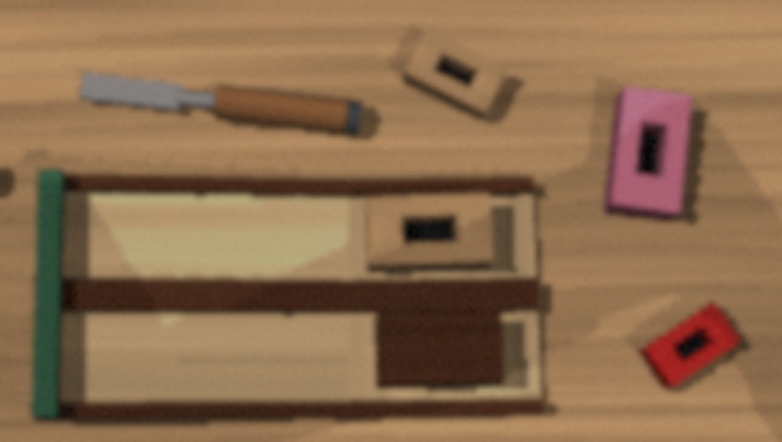

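The crop confirms it: the pale pocketed block is in the upper lane (+x world), the brown plain one in the lower lane, uphill is world +y. Now clean pose estimates by casting rays onto the known top planes.

```bash
cat >> h.py <<'E'
def cast(n,uv,z):
    c,f=cam(n); V=np.linalg.inv(np.array(c['view'])); uv=np.asarray(uv,float).reshape(-1,2)
    r=np.c_[(uv[:,0]-c['cx'])/f,(uv[:,1]-c['cy'])/f,np.ones(len(uv))]@V[:3,:3].T
    return V[:3,3]+r*((z-V[2,3])/r[:,2])[:,None]
def rect(n,m,z):
    m=cv2.morphologyEx(m.astype(np.uint8),cv2.MORPH_OPEN,np.ones((3,3)))
    k,l,s,c=cv2.connectedComponentsWithStats(m); i=1+s[1:,4].argmax()
    v,u=np.nonzero(l==i); q=cast(n,np.c_[u,v],z)[:,:2].astype(np.float32)
    r=cv2.minAreaRect(q); b=cv2.boxPoints(r)
    return s[i][4],np.round(r[0],4),np.round(r[1],4),round(r[2],2),b.round(4).tolist()
def blocks(p,d,u0=262,u1=325):
    W=pts('top',d); W=cv2.medianBlur(W[...,2].astype(np.float32),3)
    return W
E
python3 - <<'E'
from h import *
z=np.load('top0.npz'); p,d=z['p'],z['d']; Z=cv2.medianBlur(pts('top',d)[...,2].astype(np.float32),5)
hsv=cv2.cvtColor(p,cv2.COLOR_RGB2HSV)
box=np.zeros(d.shape,bool); box[165:248,165:325]=1
g=box&(hsv[...,0]>60)&(hsv[...,0]<95)&(hsv[...,1]>80)
print('green',rect('top',g,.0656))
b=box.copy(); b[:,:262]=0; hi=b&(Z>.038)&(Z<.06)
up=hi.copy(); up[204:]=0; dn=hi.copy(); dn[:206]=0
print('pale',rect('top',up,.048)); print('brown',rect('top',dn,.048))
v=hsv[...,2]; pk=box&(v<45); pk[:180]=0; pk[195:]=0; pk[:,:272]=0; pk[:,302:]=0
print('pocket',rect('top',pk,.048))
dark=box&(v<90)&(hsv[...,0]<20); m=np.zeros_like(dark); 
for u in (185,200,215,230,245,258): print(u,np.nonzero(dark[:,u])[0].tolist())
E
```

```text
green (np.int32(424), array([0.5592, 0.1464]), array([0.0146, 0.1704]), 89.63, [[0.4738999903202057, 0.1395999938249588], [0.6444000005722046, 0.13850000500679016], [0.6444000005722046, 0.15320000052452087], [0.4740000069141388, 0.1543000042438507]])
pale (np.int32(648), array([ 0.6035, -0.1211]), array([0.0904, 0.0498]), 88.95, [[0.5777000188827515, -0.16580000519752502], [0.6274999976158142, -0.16670000553131104], [0.6291999816894531, -0.0763000026345253], [0.5794000029563904, -0.07540000230073929]])
brown (np.int32(780), array([ 0.5188, -0.1259]), array([0.0895, 0.0507]), 88.91, [[0.4925999939441681, -0.17010000348091125], [0.5432999730110168, -0.17110000550746918], [0.5450000166893005, -0.08160000294446945], [0.4943000078201294, -0.08060000091791153]])
pocket (np.int32(65), array([ 0.6033, -0.1224]), array([0.0295, 0.01  ]), 88.94, [[0.5981000065803528, -0.13699999451637268], [0.6079999804496765, -0.1371999979019165], [0.6086000204086304, -0.10769999772310257], [0.5985999703407288, -0.10760000348091125]])
185 [172, 173, 174, 175, 176, 201, 202, 203, 204, 205, 206, 207, 208, 209, 210, 211, 239, 240, 241, 242, 243, 244]
200 [172, 173, 174, 175, 202, 203, 204, 205, 206, 207, 208, 209, 210, 211, 239, 240, 241, 242, 243, 244]
215 [173, 174, 175, 203, 204, 205, 206, 207, 208, 209, 210, 211, 239, 240, 241, 242, 243, 244]
230 [173, 174, 175, 176, 203, 204, 205, 206, 207, 208, 209, 210, 211, 239, 240, 241, 242, 243]
245 [173, 174, 175, 176, 203, 204, 205, 206, 207, 208, 209, 210, 211, 239, 240, 241, 242, 243]
258 [173, 174, 175, 176, 203, 204, 205, 206, 207, 208, 209, 210, 211, 239, 240, 241, 242]
```

```bash
cat >> h.py <<'E'
a=np.radians(8); s,c=np.sin(a),np.cos(a); k=.0065
U=np.array([k*c,c,s]); U/=np.linalg.norm(U)          # up the slope
X=np.array([1,-k,0])/np.hypot(1,k); N=np.cross(X,U)
O=np.array([.604,.1380,.0408])                        # lane centre at foot of stop
def tip(yb,h=.014):  # TCP for distance yb along slope
    return O+yb*U+h*N
def R(sg): return np.c_[np.cross(sg*X,-N),sg*X,-N]
E
python3 - <<'E'
from h import *
pre=np.array([.603,-.190,.12]); low=np.array([.603,-.190,.027])
for sg in (1,-1):
    for P in (pre,low,tip(-.0995)): print(sg,np.round(robot.ik(P,R(sg)),1))
print(low,tip(-.2995),tip(-.0995))
E
```

```text
1 [  -5.    23.    -7.    -9.1  -61.  -170.9]
1 [  -5.    28.7  -11.4  -10.3  -51.  -168.8]
1 [ 16.8  24.3 -17.  -10.5 -46.9 169.9]
-1 [ -5.   23.   -7.   -9.1 -61.    9.1]
-1 [ -5.   28.7 -11.4 -10.3 -51.   11.2]
-1 [ 16.8  24.3 -17.  -10.5 -46.9 -10.1]
[ 0.603 -0.19   0.027] [ 0.60205957 -0.16052748  0.01298228] [0.60334689 0.03752203 0.04081632]
```

```bash
python3 - <<'E'
from h import *
robot.move_gripper(0.0)
robot.goto([.603,-.190,.12],R(-1))
print(robot.read_t(),robot.read_position(),robot.read_grip_width())
robot.servo_line([.603,-.190,.027],speed=.08)
print(robot.read_t(),robot.read_force(),robot.read_position())
p,d=robot.grab_frame('side'); save('pics/side1.png',cv2.resize(p[90:290,180:400],None,fx=3,fy=3,interpolation=cv2.INTER_CUBIC))
E
```

```text
3.8083 [ 0.60276652 -0.19091068  0.12018053] 0.0037007340467717117
5.125 [-0.1834925   0.09175472  0.57835963] [ 0.60341535 -0.19010552  0.027629  ]
```

View pics/side1.png

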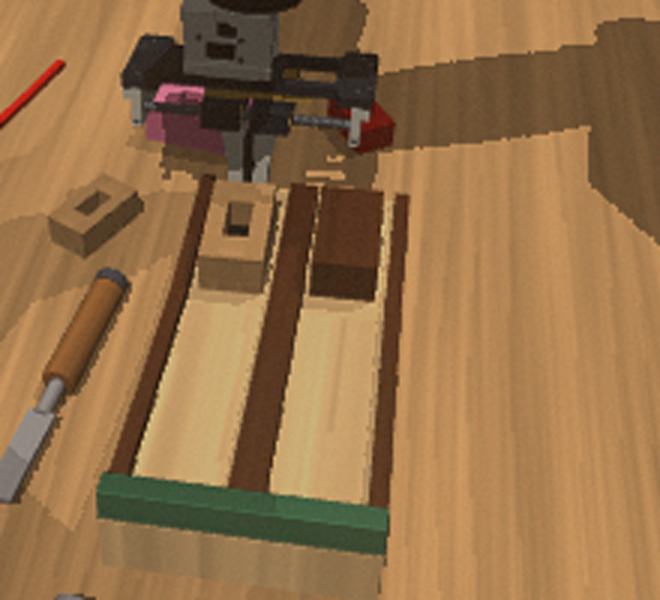

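The shut fingers at about (250,160) are behind the pale block, in line with it and clear of the rails. Next: push slowly up to just short of the stop.

```bash
python3 - <<'E'
from h import *
def rep(m): print(m,round(robot.read_t(),2),np.round(robot.read_force(),2),np.round(robot.read_position(),4))
robot.servo_line([.6025,-.13,.027],speed=.05); rep('level')
robot.servo_line(tip(-.207),speed=.06); rep('foot')
robot.servo_line(tip(-.15),speed=.06); rep('slope')
robot.servo_line(tip(-.115),speed=.05); rep('short')
p,d=robot.grab_frame('side'); save('pics/side2.png',cv2.resize(p[90:290,180:400],None,fx=3,fy=3,interpolation=cv2.INTER_CUBIC))
E
```

```text
level 6.53 [-0.06 -0.07  0.57] [ 0.6026 -0.1302  0.027 ]
foot 7.69 [-0.55  1.4  -0.34] [ 0.6026 -0.069   0.0257]
slope 8.79 [-0.32  0.01 -0.03] [ 0.603  -0.0126  0.0338]
short 9.64 [-0.22 -0.04  0.08] [0.6032 0.0223 0.0387]
```

View pics/side2.png

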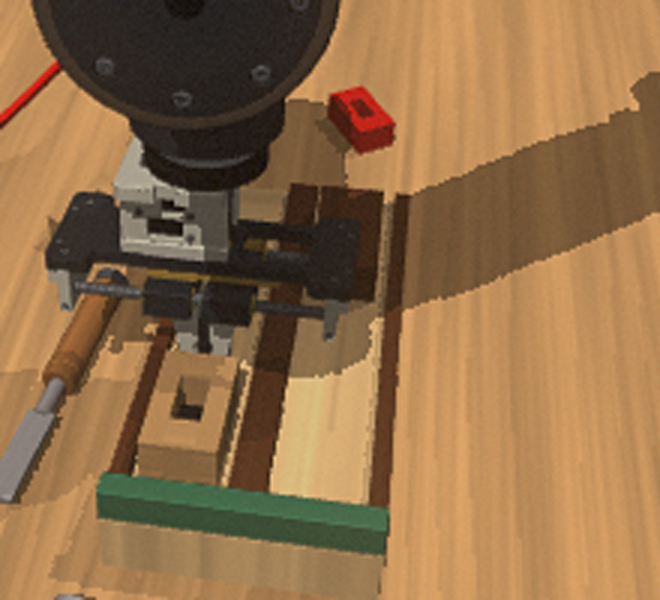

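The pale block at (190,410) is on the slope, square, about 10–15 mm short of the stop. The brown block at (355,240) hasn't moved. I'll creep in with force monitoring.

```bash
python3 - <<'E'
from h import *
yb=-.115
while yb<-.088:
    yb+=.0015; robot.servo_line(tip(yb),speed=.02); robot.dwell(.05); f=np.array(robot.read_force())
    print(round(yb,4),np.round(f,2))
    if f@U<-4 or abs(f).max()>6: break
print(robot.read_t(),robot.read_position())
robot.servo_line(tip(yb-.03),speed=.05)
robot.servo_line(tip(yb-.04,.12),speed=.15)
robot.goto([.45,-.35,.25],R(-1)); robot.dwell(.3)
p,d=robot.grab_frame('top'); np.savez('top1.npz',p=p,d=d); save('pics/top1.png',cv2.resize(p[150:260,160:340],None,fx=4,fy=4,interpolation=cv2.INTER_CUBIC))
Z=cv2.medianBlur(pts('top',d)[...,2].astype(np.float32),5); hsv=cv2.cvtColor(p,cv2.COLOR_RGB2HSV)
m=np.zeros(d.shape,bool); m[165:203,181:262]=1
print('pale',rect('top',m&(Z>.058),.0706))   # mid-height of its top plane
m[:]=0; m[206:246,262:325]=1; print('brown',rect('top',m&(Z>.038)&(Z<.06),.048))
print(robot.read_t())
E
```

```text
-0.1135 [-0.54  0.71  0.58]
-0.112 [-0.48 -0.19  0.79]
-0.1105 [ 0.43 -0.03 -0.59]
-0.109 [-0.2  -0.23 -0.92]
-0.1075 [ 0.51 -0.32 -0.22]
-0.106 [ 0.18  0.77 -0.78]
-0.1045 [ 0.56 -0.43 -0.68]
-0.103 [-0.17  0.01  0.4 ]
-0.1015 [ 0.45 -0.75 -0.33]
-0.1 [ 0.11  0.62 -0.36]
-0.0985 [-0.14  0.98 -0.97]
-0.097 [ 1.   -5.34 -0.18]
13.2917 [0.60326665 0.03921231 0.04109926]
pale (np.int32(622), array([0.6055, 0.0897]), array([0.0823, 0.0487]), 88.95, [[0.5805000066757202, 0.04899999871850014], [0.6291000247001648, 0.04809999838471413], [0.6305999755859375, 0.13040000200271606], [0.5820000171661377, 0.13130000233650208]])
brown (np.int32(780), array([ 0.5188, -0.1259]), array([0.0896, 0.0507]), 88.91, [[0.4925999939441681, -0.17010000348091125], [0.5432999730110168, -0.17110000550746918], [0.5450000166893005, -0.08160000294446945], [0.4943000078201294, -0.08060000091791153]])
16.6833
```

View pics/top1.png

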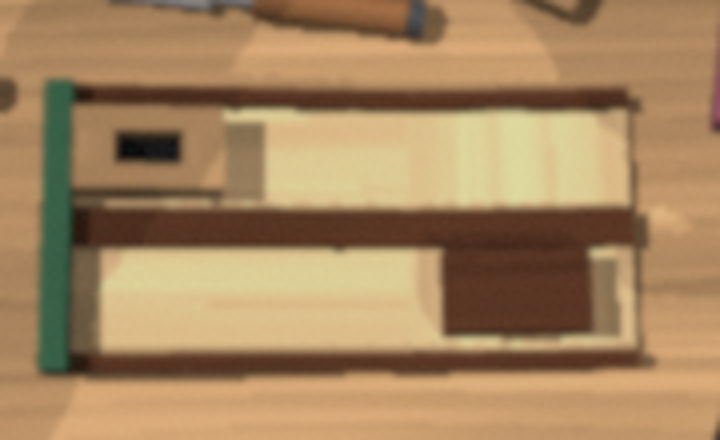

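The pale block at (148,148) sits flush and square against the green stop with no gap. The brown block at (517,290) measures the same as at the start, and the arm is clear. Handing in.

```bash
python3 -c "
from h import *
print(robot.read_t(),robot.read_force()); robot.job_done()"
```

```text
16.6833 [-0.10781998  0.01820366 -0.31052713]
the job is handed in; nothing more can be done
```

I pushed the pale mortised block up its lane with the shut fingers, tilted to match the slope, until it touched the green stop. Then I backed off and handed the job in at 16.7 s of the 37 s allowed.

- **Contact:** the force on the fingers jumped to about 5 N at the stop, within 3 mm of where I expected contact. The creep readings before that stayed under 1 N.
- **Pale block:** the final top view shows it flush with the stop, pocket up, and within about 1° of square.
- **Brown block:** its measured position is unchanged from the start.
- **Robot:** the arm stands clear and the force reading is near zero.
- **One mismatch:** the final measurement of the pale block's length came out at 82 mm instead of 90. I think the cause is my mask, which cut off the end next to the stop and cast a tilted top onto a level plane. I relied on the contact force and the picture instead.

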